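# Turn the grinder plate's flat to the guide bar and slide it through the sprung gate

### The arm

A 7-joint arm with a two-finger parallel gripper is mounted at the origin on a cart in front of the work surface, level with it; the furniture and walls round the work are solid. World frame = base frame: x ahead of the robot, y to its left, z up, the work surface at z = 0. Lengths are in mm, angles in rad, forces in N, time in s.
With the tool pointing down it reaches from about 400 to 875 mm from the base axis. Payload 4.4 kg.
Tool frame: the origin (TCP) lies at the very end of the fingers, on their centre line; the grasp point (between the pads) lies 19 mm behind it; y points along the fingers, x is the direction in which the jaws open and shut, and the axes are right-handed (so a half turn about y gives the same grasp; the last joint's range is limited). The gripper opens to 85 mm and grips with 20 to 120 N. Pads are 22 mm wide; open, the fingers measure 114 mm over their backs; the gripper's body (76 mm by 85 mm) begins 54 mm behind the grasp point. The pads swing forward as they close: fully open they stand 13 mm farther back than shut.
Start: joints at [-1.254, 0.628, 0.038, 1.517, -0.027, 0.996, -0.02], TCP at [242.765, 602.979, 209.313] pointing down, gripper open.
Joint ranges: [-3.06, 3.06], [-0.37, 2.12], [-1.25, 1.32], [0.18, 2.47], [-1.1, 4.24], [0.23, 1.98], [-2.94, 2.94]. Speed limits (rad/s): [2.57, 2.57, 3.14, 3.14, 3.14, 3.14, 3.14].

### API

Orientations are given as [roll, pitch, yaw] about the fixed x, y, z axes, in that order (R = Rz(yaw) Ry(pitch) Rx(roll)).
In Python, from cell import ctrl, get_image, nets gives the robot as it stands. The module is installed in compiled form; this text tells all that it offers.
- The arm moves only by the tool step_arm, never from a script. Its argument "moves" is text: rows parted by semicolons, each of 7 numbers parted by spaces: the shift along the tool's x, y, z normalised to -1 to 1, where 1 is 0.05 m, then the turn, a rotation vector about the tool's x, y, z normalised to -1 to 1, where 1 is 0.12 rad, then the opening, from 0 (shut) to 1 (fully open). A call has 1 to 20 rows; each row shifts and turns the commanded pose from where the row before left it, along the tool's axes as they then stand; what a row does not reach is not made up. A row lasts 1/10 s, in which the tool goes at most 50 mm and 8.59 degrees, less where a joint would pass 70% of its speed; a pose out of reach is approached as far as the arm can. A call with a number of a shift or a turn outside -1 to 1 is refused whole. A call with a gripper value outside its range is refused whole. The fingers move at their own pace and stop on an object; the grip force is fixed at half the most. Time passes only in rows, so rows that do not move let the fingers close. It gives the time, the measured TCP pose, the force and the opening at its end, in the units of the state.
- ctrl.read_state(): the state, without advancing time (a new reading comes with each control period).
- get_image(name): name is "scene" or "top" or "wrist"; returns a dict with "color" (384x512x3 uint8, blue, green, red), "vertical_fov" (degrees; the focal length in pixels is half the picture's height over the tangent of half this angle, whatever the lens; pixels are square), "cx", "cy" (the principal point, pixels), "R" (3x3) and "t" (3): a world point X has camera coordinates R X + t; the wrist camera has in their place "T_tool_cam" (4x4, takes a point from camera to tool coordinates, whose origin is the TCP and whose axes are the tool frame's). Camera axes: x right, y down, z forward; pixel columns grow to the right and rows downward; lengths in mm; the calibration is good to about 2 mm. A picture is of the moment at which its call begins: read the wrist's pose just before it. There is no depth.
- ctrl.finish_job(): hands the job in, once; it reports no verdict.
Trained networks look in a picture, given as the dict that the camera call returned (one of the last four; its "shot" number tells which), for a name from the list of things; names that differ only in an ending like _2 or _b are one class to them, and where a whole thing is asked for, a point or a joint stands for the part that bears it (a point fixed in the world has none). Each returns a list of dicts, best first, with "conf" (0 to 1); they miss things now and then, are a little off and sometimes report something else, mostly with a low value. They report only what shows in the picture. A call takes as long as a camera call. They do not tell look-alikes from the thing itself.
- nets.find_in(picture, target): "position" ([x, y, z] in mm, in world coordinates, good to about 4 mm: the middle of the surface that is visible of it).
- nets.cut_out(picture, target): "pixels" (384x512 bool, what is visible of it).
- nets.place_of(picture, target): "position" ([x, y, z] in mm, in world coordinates, good to about 4 mm: a listed point, or the origin of a listed thing).
The state is a dict: "clock": time; "qpos": joint angles; "qd": joint speeds; "tau": joint torques, N m; "eef_pos": TCP position; "tool_rot": TCP orientation; "force": force on the tool from outside, world axes, zero at the start; "torque": the same for the moment, N m; "width": finger opening in mm.
Only numpy, scipy, OpenCV 4.12 (cv2) and the standard library are available. Lean on these libraries where they do the work, as an engineer would, in place of code of your own. Each camera call takes 0.05 s, during which the arm holds its last target.

### The job

Put the cocoa grinder's spare plate away in its storage bay. Turn the round plate by its finger stud until its flat edge lies flush against the steel guide bar, then slide it along the bar through the small sprung gate, all the way in, so that the gate swings fully shut behind it and the plate lies flat inside with its flat edge still along the bar. Leave the spread jar, the desk bell and the ribbon reel on the bay's roof undisturbed.

Things in the scene. Friction and masses are not known exactly. Their poses are not given: they have to be found in the camera images.
- jig: Fixed grey base board, 158 x 340 mm, 8 mm thick (x -78..80, y -92..248 mm), with the seat, guide bar, gate and bay. Origin on the counter under the centre of the turning seat; z up, +x towards the guide bar (away from robot), +y along the lane to gate and bay. The front of the seat is a round steel rail bent to a 62 mm radius about (0, 0), on the board at 140 to 240 degrees (from +x to +y), top at z 20 mm. The lane's -y end is open.
- bar (a point): Point on the face of the straight steel guide bar, beside the seat's centre: jig (62, 0, 14) mm; axes as the jig's. The face is the plane jig x = 62 mm, from y -60 to 248 mm; the bar's top is at z 20 mm. The seat loosely holds the round plate between the bar and the bent front rail, which runs on into the mouth rail.
- mouth (a point): Middle of the lane's mouth, on the board: jig (7, 53, 8) mm; axes as the jig's. The mouth is 110 mm wide, between the bar and a steel rail (12 mm wide, face at jig x = -48 mm, y 40..66, top at z 20 mm): the plate is 120 mm across but 105 mm across its flat, so it passes only with the flat on the bar (or, wrongly, on the rail).
- bay (a point): Where the plate's centre belongs at the end, on the bay's floor: jig (17, 171, 8) mm; axes as the jig's. The bay reaches from the gate (y 72) to an end wall at y 242, and from x -60 to the bar at 62 mm; walls up to z 46. A pale clouded plastic roof, z 46 to 49 mm, covers y 140..246; from the gate to y 140 it is open above, so a fingertip can follow the plate in and be lifted out.
- gate (a joint): Angle (rad) of the low sprung swing gate, on an upright hinge at jig (-54.5, 72) mm. 0 = shut, pointing across the lane towards the bar; it grows as the leaf is pushed into the bay, to 1.56 (along the bay's front wall). It does not open outward. A weak spring (0.5 to 2 N at the leaf's middle) shuts it again, which it can do only once the plate's centre is past jig y = 161 mm.
- gate_leaf (a point): Middle of the gate's white leaf, which reaches 52 mm from the hinge (about half-way across the lane), is 4 mm thick and stands 3 to 27 mm above the board; this point is 26 mm from the hinge, 15 mm above the board. Its x axis points along the leaf, away from the hinge.
- plate: Loose plain aluminium grinding plate, 0.4 to 0.8 kg: a disc, diameter 120 mm, 14 mm thick, with one straight flat edge; too wide to grasp. It lies easily sliding in the seat on the board (at z 8 mm), turned 40 to 130 degrees off the bar. Origin: centre of the circle, on the underside; z up; +x points at the flat. Aligned, its +x is the jig's +x and its centre is at jig x = 17 mm.
- plate_flat (a point): Middle of the plate's flat edge (79 mm long), 45 mm from the plate's centre, 8 mm above its underside; axes as the plate's.
- plate_stud (a point): Upright round steel finger stud fixed on the plate, diameter 18 mm, 45 mm from the plate's centre on the side away from the flat; it rises from the plate's top (14 mm) to 32 mm above the underside. This point is half-way up it, 23 mm above the underside; axes as the plate's.
- spread: Bystander: glass jar of spread with black lid, diameter 62 mm, 78 mm high, on the counter to the left; origin at the centre of its underside. Leave alone.
- bell: Bystander: desk bell, diameter 72 mm, 52 mm high, on the counter to the right; origin at the centre of its underside. Leave alone.
- spool: Bystander: loose reel of ribbon, diameter 64 mm, 20 mm high, lying flat on the bay's roof; origin at the centre of its underside. Leave alone.
Mind the look-alikes: they are no part of the job. Of the things that look like the plate, the larger one is meant.

How it is judged (in metres and radians):
On the way, in this order (a step that is already met when the one before it is completed fails the run):
1. the plate, still in front of the gate, lies with its flat against the guide bar (middle of the flat within 4 mm of the bar, turned by less than 0.08 rad) (angle between the x axis of plate and the x axis of jig, either way round below 0.08 rad and x of plate_flat in the frame of jig above 0.058 m and y of plate in the frame of jig between -0.07 and 0.05 m), for 0.2 s.
2. the plate is on its way through the open gate on the board, flat along the bar (within 8 mm) (y of plate in the frame of jig above 0.06 m and value of joint gate above 0.5 rad and x of plate_flat in the frame of jig above 0.054 m and z of plate in the frame of jig below 0.02 m), for 0.05 s.
At the end, for the whole second after the job is handed in: The plate lies flat on the board wholly inside the bay (its centre more than 155 mm along the jig's +y), its flat along the bar (middle of the flat within 8 mm of the bar, turned by less than 0.15 rad), and the gate is shut (under 0.08 rad) (y of plate in the frame of jig above 0.155 m and z of plate in the frame of jig below 0.013 m and angle between plate's own z axis and vertical below 0.06 rad and angle between the x axis of plate and the x axis of jig, either way round below 0.15 rad and x of plate_flat in the frame of jig above 0.054 m and value of joint gate below 0.08 rad); the robot touches nothing.
It fails at once if the spread jar moved by more than 30 mm (distance of spread from where it was at the start of the episode above 0.03 m).
It fails at once if the desk bell moved by more than 30 mm (distance of bell from where it was at the start of the episode above 0.03 m).
It fails at once if the ribbon reel moved by more than 30 mm (distance of spool from where it was at the start of the episode above 0.03 m).
It also fails if it takes over 70 s, if anything falls off the work surface, if the arm or the gripper's body presses on something with over 40 N, if the wrist force passes 120 N, or if a joint passes its speed limit or range.

## Working session

There is one attempt and no reset: what is moved stays moved. The work goes in short steps, Python scripts to look and compute and a tool call to move; the robot and the scene stay as the last step left them, time stands still between calls to the robot, and variables do not carry over. Pictures are saved under pics/ and viewed, and the job is handed in when it is done.

Besides the shell and the picture viewer there is one more tool, called after ">>>" as a command line: name --argument value ..., lists and objects as JSON in quotes. step_arm: Moves the arm, as the interface text tells. Scaled input: -1 to 1 covers 0.05 m each way for a shift and 0.12 rad each way for a turn. Its arguments: {"type":"object","properties":{"moves":{"type":"string"}},"required":["moves"]}

```bash
mkdir -p pics; cat > h.py <<'E'
import numpy as np, cv2
from cell import ctrl, get_image, nets
from scipy.spatial.transform import Rotation as Ro
def st():
    s=ctrl.read_state(); print({k:np.round(s[k],3).tolist() for k in ("clock","eef_pos","tool_rot","force","width")}); return s
def save(p,n): cv2.imwrite("pics/"+n+".png",p["color"])
def ray(p,u,v,z):
    f=192/np.tan(np.radians(p["vertical_fov"]/2)); R=np.array(p["R"]);t=np.array(p["t"])
    d=R.T@np.array([(u-p["cx"])/f,(v-p["cy"])/f,1]); c=-R.T@t
    return c+d*(z-c[2])/d[2]
def proj(p,X):
    f=192/np.tan(np.radians(p["vertical_fov"]/2)); c=np.array(p["R"])@X+p["t"]
    return c[:2]/c[2]*f+[p["cx"],p["cy"]]
E
python3 - <<'E'
from h import *
s=st()
for n in ("scene","top"):
    p=get_image(n); save(p,n+"0")
    for k in ("jig","bar","mouth","bay","gate_leaf","plate","plate_flat","plate_stud","spread","bell","spool"):
        print(n,k,[(np.round(r["position"],1).tolist(),round(r["conf"],2)) for r in nets.place_of(p,k)][:3])
E
```

```text
{'clock': 0.0, 'eef_pos': [242.522, 602.322, 208.372], 'tool_rot': [-1.571, 0.002, 1.188], 'force': [0.344, -0.144, 0.156], 'width': 85.371}
scene jig [([503.8, -169.7, 0.2], 0.72), ([504.9, 6.6, 5.7], 0.22)]
scene bar [([563.5, -160.5, 14.6], 0.81), ([500.3, -167.5, 1.2], 0.54)]
scene mouth [([505.2, -109.1, 10.1], 0.68)]
scene bay [([506.0, 5.5, 6.8], 0.75)]
scene gate_leaf [([471.8, -95.0, 24.0], 0.53), ([436.3, 289.4, 0.6], 0.25)]
scene plate [([505.6, -163.4, 7.1], 0.75), ([536.7, 169.8, 1.1], 0.7)]
scene plate_flat [([476.4, -129.4, 17.2], 0.75), ([558.3, 131.8, 6.0], 0.52)]
scene plate_stud [([525.5, -203.5, 31.5], 0.98), ([516.0, 192.3, 16.2], 0.79)]
scene spread [([437.2, 291.6, -1.2], 0.67)]
scene bell [([433.2, -416.3, -1.3], 0.58)]
scene spool [([482.7, 37.0, 50.7], 0.68)]
top jig [([505.3, -165.6, -5.3], 0.94)]
top bar [([563.7, -158.6, 11.2], 0.8)]
top mouth [([502.1, -110.9, 7.0], 0.74)]
top bay [([505.4, 6.7, 9.5], 0.95)]
top gate_leaf []
top plate [([502.3, -162.7, 10.7], 0.95), ([533.8, 161.7, 2.2], 0.82)]
top plate_flat [([474.0, -130.8, 14.7], 0.86), ([556.4, 141.0, 10.4], 0.84)]
top plate_stud [([518.0, 188.9, 15.1], 0.98), ([528.5, -204.4, 29.3], 0.82), ([476.3, -126.1, 16.9], 0.26)]
top spread [([435.6, 287.0, 3.1], 0.75)]
top bell [([428.6, -417.1, 3.8], 0.52)]
top spool [([482.9, 30.9, 49.9], 0.67)]
```

View pics/top0.png

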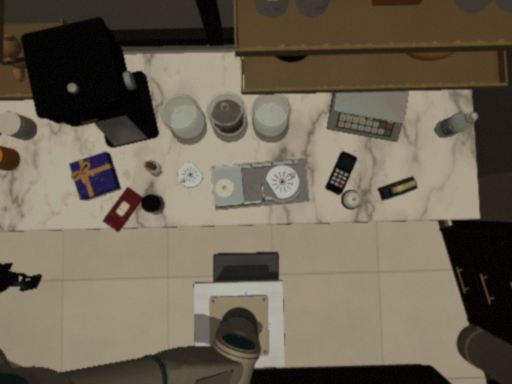

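View pics/scene0.png

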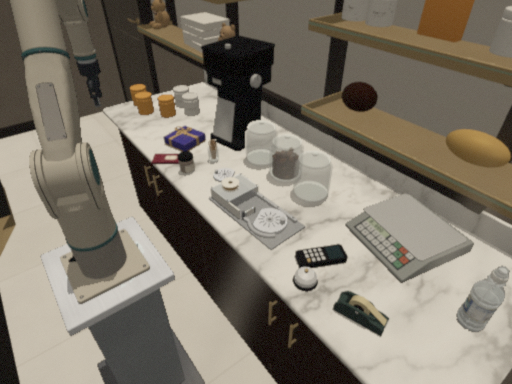

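```bash
cat >> h.py <<'E'
def plan(target,yaw,n=None,s=None):
    """print rows count & row numbers for straight world move w/ yaw change, tool staying down; rows in tool axes"""
    s=s or ctrl.read_state(); p=np.array(s["eef_pos"]); y0=s["tool_rot"][2]
    d=np.array(target)-p; dy=(yaw-y0+np.pi)%(2*np.pi)-np.pi
    n=n or int(max(np.ceil(np.linalg.norm(d)/45),np.ceil(abs(dy)/0.115),1))
    out=[]
    for i in range(n):
        y=y0+dy*i/n; R=Ro.from_euler('xyz',[-np.pi/2,0,y]).as_matrix()
        l=R.T@(d/n)/50
        out.append(" ".join(f"{v:.3f}" for v in l)+f" 0 {-dy/n/0.12:.3f} 0")
    print(n,"rows, dist",np.linalg.norm(d).round(1),"dyaw",round(dy,3)); print("; ".join(out))
E
python3 - <<'E'
from h import *
p=get_image("wrist"); print(np.round(p["T_tool_cam"],3),p["vertical_fov"])
plan([470,-80,330],0.2)
E
```

```text
[[ 1.00000e+00  0.00000e+00  1.00000e-03  4.64000e-01]
 [-1.00000e-03 -2.87000e-01  9.58000e-01 -1.63777e+02]
 [ 0.00000e+00 -9.58000e-01 -2.87000e-01  7.37460e+01]
 [ 0.00000e+00  0.00000e+00  0.00000e+00  1.00000e+00]] 65.14557221672106
17 rows, dist 729.8 dyaw -0.988
-0.645 -0.142 -0.548 0 0.484 0; -0.613 -0.142 -0.585 0 0.484 0; -0.578 -0.142 -0.619 0 0.484 0; -0.541 -0.142 -0.652 0 0.484 0; -0.502 -0.142 -0.682 0 0.484 0; -0.461 -0.142 -0.710 0 0.484 0; -0.419 -0.142 -0.736 0 0.484 0; -0.376 -0.142 -0.759 0 0.484 0; -0.331 -0.142 -0.779 0 0.484 0; -0.285 -0.142 -0.797 0 0.484 0; -0.239 -0.142 -0.813 0 0.484 0; -0.191 -0.142 -0.825 0 0.484 0; -0.143 -0.142 -0.835 0 0.484 0; -0.094 -0.142 -0.842 0 0.484 0; -0.045 -0.142 -0.846 0 0.484 0; 0.004 -0.142 -0.847 0 0.484 0; 0.053 -0.142 -0.845 0 0.484 0
```

>>> step_arm --moves "-0.64 -0.1 -0.55 0 0.48 0 1; -0.61 -0.1 -0.58 0 0.48 0 1; -0.58 -0.1 -0.62 0 0.48 0 1; -0.54 -0.1 -0.65 0 0.48 0 1; -0.5 -0.1 -0.68 0 0.48 0 1; -0.46 -0.1 -0.71 0 0.48 0 1; -0.42 -0.1 -0.74 0 0.48 0 1; -0.38 -0.1 -0.76 0 0.48 0 1; -0.33 -0.1 -0.78 0 0.48 0 1; -0.28 -0.1 -0.8 0 0.48 0 1; -0.24 -0.1 -0.81 0 0.48 0 1; -0.19 -0.1 -0.82 0 0.48 0 1; -0.14 -0.1 -0.83 0 0.48 0 1; -0.09 0 -0.84 0 0.48 0 1; -0.04 0 -0.85 0 0.48 0 1; 0 0 -0.85 0 0.48 0 1; 0.05 0 -0.85 0 0.48 0 1; 0 0 0 0 0 0 1"

```text
clock: 3.05
eef_pos: [474.4, -85.3, 274.9]
tool_rot: [-1.576, -0.002, 0.199]
force: [-0.4, -0.2, 0.4]
width: 85.3
```

```bash
cat >> h.py <<'E'
def wrist(n=None):
    s=ctrl.read_state(); p=get_image("wrist"); p=dict(p)
    T=np.array(p["T_tool_cam"]); Rt=Ro.from_euler('xyz',s["tool_rot"]).as_matrix()
    Rc=Rt@T[:3,:3]; c=Rt@T[:3,3]+s["eef_pos"]
    p["R"]=Rc.T; p["t"]=-Rc.T@c
    if n: save(p,n)
    return p
E
python3 - <<'E'
from h import *
s=st();print(np.round(s["qpos"],2))
p=wrist("w1")
for k in ("jig","bar","mouth","bay","gate_leaf","plate","plate_flat","plate_stud"):
    print(k,[(np.round(r["position"],1).tolist(),round(r["conf"],2)) for r in nets.place_of(p,k)][:3])
E
```

```text
{'clock': 3.05, 'eef_pos': [474.438, -85.283, 274.919], 'tool_rot': [-1.576, -0.002, 0.199], 'force': [-0.389, -0.236, 0.381], 'width': 85.332}
[-0.24  0.34  0.49  1.89 -0.19  0.95  0.53]
jig []
bar [([563.4, -159.4, 17.4], 0.55)]
mouth [([506.1, -113.2, 9.6], 0.81)]
bay []
gate_leaf [([467.7, -95.9, 25.0], 0.76)]
plate [([497.3, -163.4, 6.4], 0.61)]
plate_flat [([480.8, -129.2, 14.0], 0.69), ([506.7, -114.0, 8.8], 0.46)]
plate_stud [([527.4, -204.6, 31.2], 0.86)]
```

View pics/w1.png

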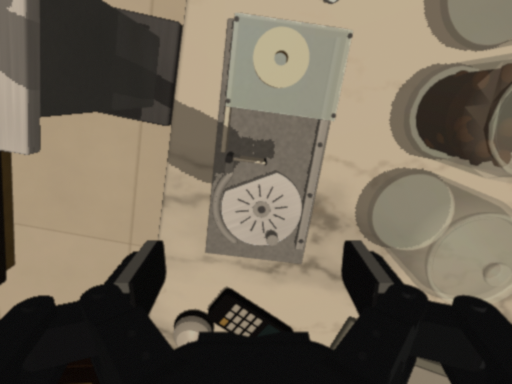

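```bash
python3 - <<'E'
from h import *
i=cv2.imread("pics/w1.png")[130:270,190:345]
cv2.imwrite("pics/w1z.png",cv2.convertScaleAbs(cv2.resize(i,None,fx=4,fy=4,interpolation=cv2.INTER_CUBIC),alpha=1.5,beta=20))
E
```

```text
(no output)
```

View pics/w1z.png

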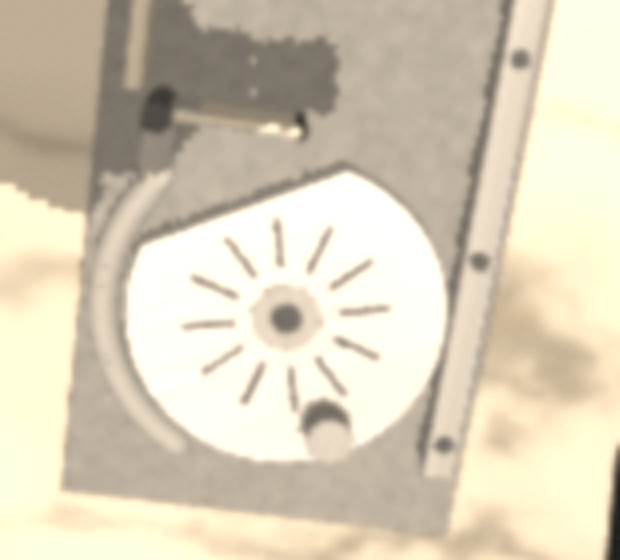

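```bash
python3 - <<'E'
from h import *
from scipy.optimize import least_squares
p=wrist()
Z=lambda x,y:(190+x/4,130+y/4)
obs=[((-78,-92,8),Z(63,488)),((80,-92,8),Z(445,535))]
obs+= [((-62.,140,49),(228,103)),((-62,246,49),(237,15))][:0]
# fit using bar line end + corners: bar face bottom corner (62,-60,20)
obs+=[((62,-60,20),Z(425,473)),((-2.5,72,30),Z(302,130))]
def P(q,X):
    c,s=np.cos(q[2]),np.sin(q[2]); return np.array([q[0]+c*X[0]-s*X[1],q[1]+s*X[0]+c*X[1],X[2]])
f=lambda q:np.concatenate([proj(p,P(q,X))-u for X,u in obs])
r=least_squares(f,[504,-167,0.1],loss='soft_l1'); print(r.x,r.fun.round(2))
a=ray(p,*Z(143,243),22);b=ray(p,*Z(345,165),22);h=ray(p,*Z(287,318),22);s=ray(p,*Z(327,437),40);s2=ray(p,*Z(325,412),22)
print("flat",a,b,np.linalg.norm(a-b),"hub",h,"stud",s,s2)
n=np.array([-(b-a)[1],(b-a)[0]]);print("flat normal angle",np.arctan2(n[1],n[0]), "stud->hub",np.arctan2(*(h-s)[1::-1]))
q=r.x
for nm,X in(("hub",h),("stud",s)):
    d=X[:2]-q[:2];c,s_=np.cos(q[2]),np.sin(q[2]);print(nm,"jig",c*d[0]+s_*d[1],-s_*d[0]+c*d[1])
for X in ((-60,246,49),(62,246,49),(-60,140,49),(62,140,49),(62,248,20)): print(X,proj(p,P(q,X)))
t=get_image("top")
for X in ((-78,-92,8),(80,-92,8),(-78,248,8),(80,248,8)): print(proj(t,P(q,X)))
E
```

```text
[ 5.00812797e+02 -1.53794813e+02  8.91426952e-02] [-0.98  1.19  1.21  0.1  -0.59  0.19  0.44 -1.3 ]
flat [ 445.29446193 -138.39839466   22.        ] [510.11895913 -94.88171549  22.        ] 78.07635239397021 hub [ 502.56673897 -155.72678201   22.        ] stud [ 524.88981051 -191.23707186   40.        ] [ 524.84417604 -189.67902755   22.        ]
flat normal angle 2.1619997051824096 stud->hub 2.1320065261154046
hub jig 1.574985121233628 -2.08044217299697
stud jig 20.648128893129783 -39.437039912435445
(-60, 246, 49) [237.22816095  10.43191968]
(62, 246, 49) [341.59902735  24.84695047]
(-60, 140, 49) [228.18575107 105.49254108]
(62, 140, 49) [324.3792599  117.68919929]
(62, 248, 20) [335.40312038  28.54640159]
[305.87976732 201.08919398]
[300.54528099 157.72497763]
[211.76280013 211.9756072 ]
[207.10709245 168.39272977]
```

```bash
python3 - <<'E'
from h import *
p=wrist(); print({k:(v if np.size(v)<20 else 0) for k,v in p.items()})
t=get_image("top"); sc=get_image("scene"); save(t,"top1")
print(t["vertical_fov"],t["cx"],t["cy"],sc["vertical_fov"],sc["cx"],sc["cy"])
for X in ([527.5,-204.5,31],[525,-191,31]): print([proj(c,np.array(X)).round(1) for c in (p,t,sc)])
for c in (p,t,sc):
  r=nets.find_in(c,"plate_stud"); print([(x["position"],x["conf"]) for x in r])
  for x in nets.cut_out(c,"plate_stud"):
    v,u=np.nonzero(x["pixels"]); print(len(u),u.mean(),v.mean(),x["conf"])
i=t["color"][140:225,195:330]
cv2.imwrite("pics/topz.png",cv2.resize(i,None,fx=5.5,fy=5.5,interpolation=cv2.INTER_CUBIC))
i=sc["color"][170:250,195:310]
cv2.imwrite("pics/scz.png",cv2.resize(i,None,fx=6,fy=6,interpolation=cv2.INTER_CUBIC))
E
```

```text
{'color': 0, 'vertical_fov': 65.14557221672106, 'cx': 253.31143316042352, 'cy': 188.65167752070906, 'T_tool_cam': array([[ 9.99999909e-01,  2.68546974e-04,  3.32727689e-04,
        -1.71033906e-01],
       [-2.41820191e-04, -2.86556888e-01,  9.58063198e-01,
        -1.63777083e+02],
       [ 3.52630384e-04, -9.58063191e-01, -2.86556797e-01,
         7.39005112e+01],
       [ 0.00000000e+00,  0.00000000e+00,  0.00000000e+00,
         1.00000000e+00]]), 'shot': 7, 'R': array([[ 9.77946570e-01,  2.08854891e-01,  3.74082317e-04],
       [ 2.00004337e-01, -9.37017433e-01,  2.86350478e-01],
       [ 6.01562196e-02, -2.79960650e-01, -9.58124869e-01]]), 't': array([-446.43266817, -222.4085921 ,  390.66420753])}
54.735392816531494 261.6375929503369 186.28484678840994 57.705267534561 254.71590941569156 192.90573292352212
[array([271.2, 244.5]), array([292.3, 174.2]), array([282.1, 220.8])]
[array([271.6, 236.1]), array([288.5, 175. ]), array([278.9, 218.9])]
[([534.8, 126.5, 8.0], 0.73), ([506.5, -166.1, 25.2], 0.7)]
4504 261.648756660746 214.7544404973357 0.88
293 333.70989761092153 4.201365187713311 0.53
18954 273.84441278885726 132.83285849952517 0.43
[([536.3, 164.5, 7.0], 0.86), ([494.7, -183.4, 18.2], 0.78)]
459 189.11328976034858 175.10239651416123 0.94
[([500.3, -172.2, 23.7], 0.93), ([536.7, 167.3, 12.6], 0.5)]
659 269.8528072837633 220.8072837632777 0.73
231 222.77056277056278 173.4112554112554 0.51
```

View pics/topz.png

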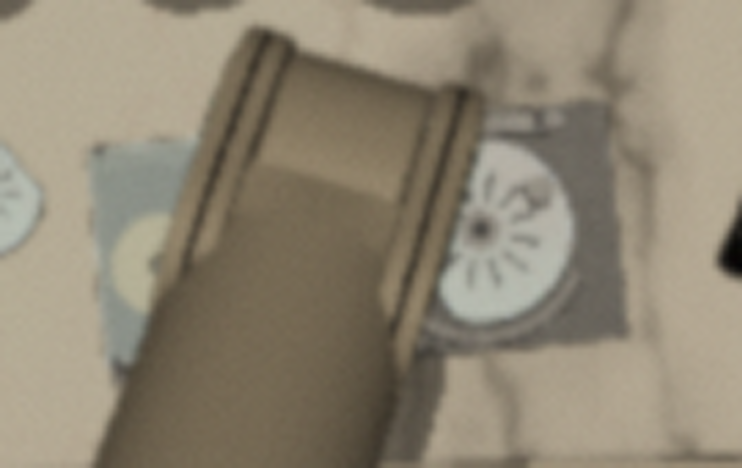

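View pics/scz.png

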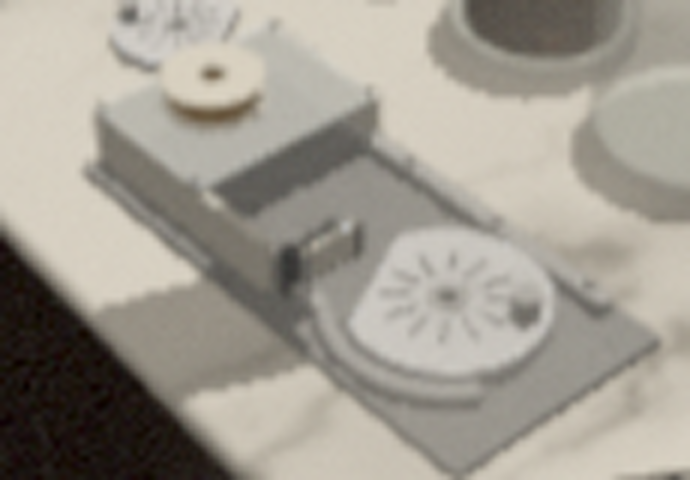

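```bash
python3 - <<'E'
from h import *
s=st()
sc=get_image("scene"); 
Rt=Ro.from_euler('xyz',s["tool_rot"]).as_matrix()
im=cv2.resize(sc["color"],None,fx=1.5,fy=1.5)
for q in ([0,0,0],[50,-13,0],[-50,-13,0],[50,-13,11]):
    u=proj(sc,Rt@np.array(q)+s["eef_pos"]); print(q,u); cv2.circle(im,tuple(int(round(x*1.5)) for x in u),2,(0,0,255),-1)
cv2.imwrite("pics/sc2.png",im)
E
```

```text
{'clock': 4.05, 'eef_pos': [473.185, -78.677, 274.293], 'tool_rot': [-1.571, 0.0, 0.209], 'force': [0.639, -0.202, 0.285], 'width': 85.452}
[0, 0, 0] [245.00594918 146.49819175]
[50, -13, 0] [255.77928947 136.55560186]
[-50, -13, 0] [233.42024852 149.28741583]
[50, -13, 11] [253.1008568  135.42869385]
```

View pics/sc2.png

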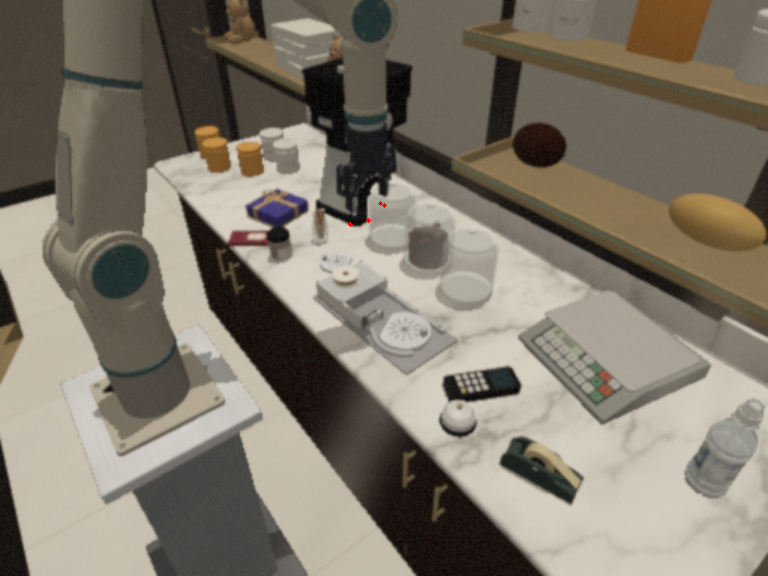

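```bash
python3 - <<'E'
from h import *
st(); p=wrist("w2")
for X in ([527.5,-204.5,31],): print(proj(p,np.array(X)))
for k in ("bar","mouth","gate_leaf","plate","plate_flat","plate_stud"):
    print(k,[(np.round(r["position"],1).tolist(),round(r["conf"],2)) for r in nets.place_of(p,k)][:3])
i=cv2.imread("pics/w2.png")[120:270,190:345]
cv2.imwrite("pics/w2z.png",cv2.convertScaleAbs(cv2.resize(i,None,fx=4,fy=4,interpolation=cv2.INTER_CUBIC),alpha=1.3,beta=10))
import pickle; pickle.dump(p,open("w2.pkl","wb"))
E
```

```text
{'clock': 4.1, 'eef_pos': [473.203, -78.677, 274.287], 'tool_rot': [-1.571, -0.0, 0.209], 'force': [-0.229, -0.354, -0.193], 'width': 84.996}
[271.38830465 244.03821963]
bar [([562.9, -158.0, 16.2], 0.67)]
mouth [([509.9, -113.3, 9.0], 0.82)]
gate_leaf [([499.7, -163.6, 7.4], 0.58), ([470.9, -93.9, 24.2], 0.5)]
plate [([499.0, -165.5, 3.9], 0.58)]
plate_flat [([481.3, -129.7, 17.4], 0.8)]
plate_stud [([528.8, -205.0, 36.0], 0.84)]
```

View pics/w2z.png

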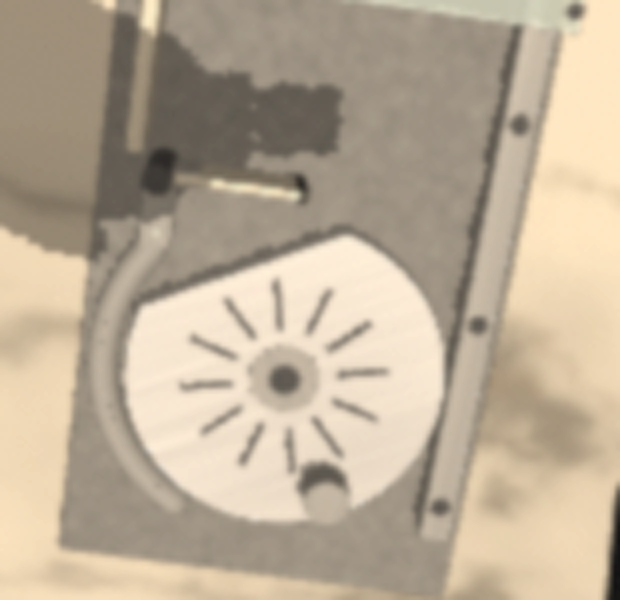

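View pics/w2.png

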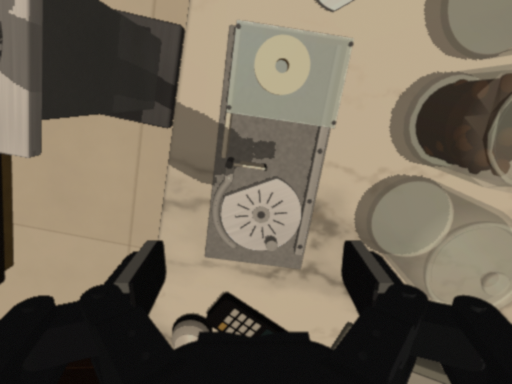

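```bash
cat > fit.py <<'E'
from h import *
from scipy.optimize import least_squares
def P(q,X):
    c,s=np.cos(q[2]),np.sin(q[2]); return np.array([q[0]+c*X[0]-s*X[1],q[1]+s*X[0]+c*X[1],X[2]])
def tojig(q,X):
    c,s=np.cos(q[2]),np.sin(q[2]); d=np.array(X[:2])-q[:2]; return np.array([c*d[0]+s*d[1],-s*d[0]+c*d[1]])
E
python3 - <<'E'
from fit import *
import pickle; p=pickle.load(open("w2.pkl","rb"))
Z=lambda x,y:(190+x/4,120+y/4)
obs=[((-78,-92,8),Z(60,547)),((80,-92,8),Z(443,596)),((62,-60,20),Z(420,532)),((-2.5,72,30),Z(303,190))]
f=lambda q:np.concatenate([proj(p,P(q,X))-u for X,u in obs])
r=least_squares(f,[504,-167,0.1],loss='soft_l1'); q=r.x; print(q,r.fun.round(2))
a=ray(p,*Z(140,303),22);b=ray(p,*Z(347,227),22);h=ray(p,*Z(285,379),22);s=ray(p,*Z(325,502),40)
n=np.array([-(b-a)[1],(b-a)[0]]);print("flat",np.linalg.norm(a-b),"normal angle",np.arctan2(n[1],n[0])-q[2], "stud->hub",np.arctan2(*(h-s)[1::-1])-q[2])
for nm,X in(("hub",h),("stud",s),("flatmid",(a+b)/2)):print(nm,X,"jig",tojig(q,X))
for X in ((-60,246,49),(62,246,49),(-60,140,49),(62,140,49)): print(X,proj(p,P(q,X)))
t=get_image("top")
for X in ((-78,-92,8),(80,-92,8),(-78,248,8),(80,248,8)): print(proj(t,P(q,X)))
E
```

```text
[ 5.02028168e+02 -1.63089344e+02  7.76809008e-02] [-0.76  0.53  0.61 -0.35 -0.24  0.47  0.3  -0.46]
flat 79.93320232788865 normal angle 2.066973165902768 stud->hub 2.0410220864252206
hub [ 503.55833618 -165.21786338   22.        ] jig [ 1.36037455 -2.24084625]
stud [ 526.28996277 -202.46886021   40.        ] jig [ 21.13266902 -41.14354517]
flatmid [ 479.14860331 -125.52614771   22.        ] jig [-19.895559    39.22543692]
(-60, 246, 49) [239.00257906  18.08721864]
(62, 246, 49) [342.52326037  33.39587412]
(-60, 140, 49) [229.08306606 111.9027599 ]
(62, 140, 49) [324.56135683 124.87220198]
[308.23826677 201.00321142]
[303.38302852 157.58790443]
[214.02354535 210.80543332]
[209.8516062  167.18713127]
```

```bash
python3 - <<'E'
from fit import *
import pickle; p=pickle.load(open("w2.pkl","rb"))
Z=lambda x,y:(190+x/4,120+y/4)
for A,B,z in (((421,520),(514,40),20),((436,540),(538,40),20),((60,547),(108,60),8)):
    a=ray(p,*Z(*A),z);b=ray(p,*Z(*B),z);print(a,b,np.arctan2(-(b-a)[0],(b-a)[1]))
a=ray(p,*Z(60,547),8);b=ray(p,*Z(443,596),8);print(a,b,np.linalg.norm(a-b),np.arctan2(*(b-a)[1::-1]))
E
```

```text
[ 567.76931811 -212.12527755   20.        ] [553.83345652 -27.99852185  20.        ] 0.07554221288093513
[ 575.60414724 -219.29739413   20.        ] [561.88642464 -26.2902465   20.        ] 0.0709543368446677
[ 432.43909164 -259.68057963    8.        ] [417.67918726 -65.23274524   8.        ] 0.07576147080885468
[ 432.43909164 -259.68057963    8.        ] [ 588.12151513 -249.43728247    8.        ] 156.0190441001547 0.06570140479160742
```

```bash
python3 - <<'E'
from h import *
plan([526.8,-203.3,95],0.56)
E
```

```text
5 rows, dist 224.8 dyaw 0.351
0.107 0.717 -0.532 0 -0.585 0; 0.069 0.717 -0.538 0 -0.585 0; 0.031 0.717 -0.542 0 -0.585 0; -0.007 0.717 -0.543 0 -0.585 0; -0.045 0.717 -0.541 0 -0.585 0
```

>>> step_arm --moves "0.11 0.72 -0.53 0 -0.58 0 1; 0.07 0.72 -0.54 0 -0.58 0 1; 0.03 0.72 -0.54 0 -0.58 0 1; 0 0.72 -0.54 0 -0.58 0 1; -0.05 0.72 -0.54 0 -0.58 0 1; 0 0 0 0 0 0 1; 0 0 0 0 0 0 1; 0 0 0 0 0 0 1"

```text
clock: 5.3
eef_pos: [527.4, -202.1, 95.4]
tool_rot: [-1.571, -0.001, 0.557]
force: [-0.0, 0.6, 0.7]
width: 85.3
```

```bash
python3 - <<'E'
from h import *
s=st();print(np.round(s["qpos"],2))
p=wrist("w3"); print(proj(p,np.array([526.8,-203.3,40])),proj(p,np.array([526.8,-203.3,22])))
for n in("plate_stud","plate"): print([(np.round(r["position"],1).tolist(),round(r["conf"],2)) for r in nets.place_of(p,n)][:3])
E
```

```text
{'clock': 5.3, 'eef_pos': [527.382, -202.076, 95.37], 'tool_rot': [-1.571, -0.001, 0.557], 'force': [-0.024, 0.569, 0.743], 'width': 85.349}
[ 0.14  0.68  0.27  1.87 -0.29  0.63  1.15]
[251.44951007 199.90971726] [251.5381212  192.88107732]
[([527.6, -204.1, 33.6], 0.8)]
[([497.8, -163.7, 4.3], 0.67)]
```

View pics/w3.png

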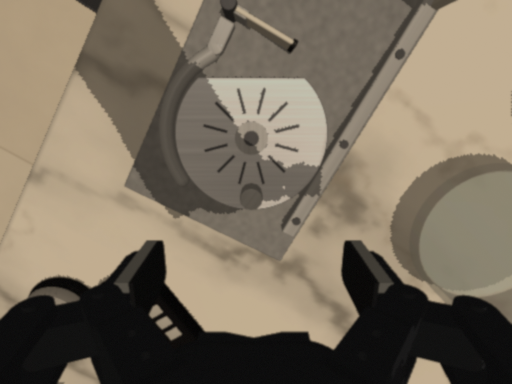

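>>> step_arm --moves "0 0.5 0 0 0 0 1; 0 0.5 0 0 0 0 1; 0 0.39 0 0 0 0 1; 0 0 0 0 0 0 1; 0 0 0 0 0 0 1; 0 0 0 0 0 0 0.5; 0 0 0 0 0 0 0.3"

```text
clock: 6.15
eef_pos: [527.8, -203.2, 26.2]
tool_rot: [-1.573, -0.002, 0.557]
force: [0.2, -0.4, -0.5]
width: 59.1
```

```bash
python3 - <<'E'
from h import *
s=st()
p=wrist("w4")
E
```

```text
{'clock': 6.15, 'eef_pos': [527.849, -203.196, 26.182], 'tool_rot': [-1.573, -0.002, 0.557], 'force': [0.238, -0.372, -0.506], 'width': 59.104}
```

View pics/w4.png

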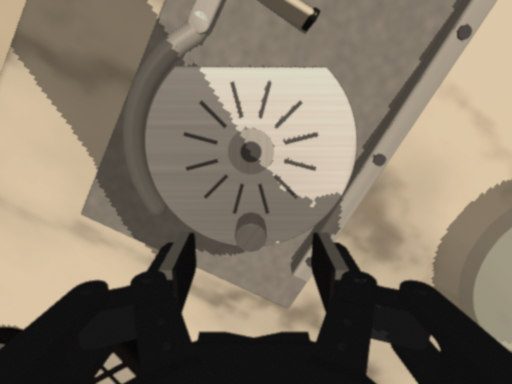

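```bash
python3 - <<'E'
import cv2
i=cv2.imread("pics/w4.png")[190:340,150:350]
cv2.imwrite("pics/w4z.png",cv2.convertScaleAbs(cv2.resize(i,None,fx=4,fy=4,interpolation=cv2.INTER_CUBIC),alpha=2.5,beta=30))
E
```

```text
(no output)
```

View pics/w4z.png

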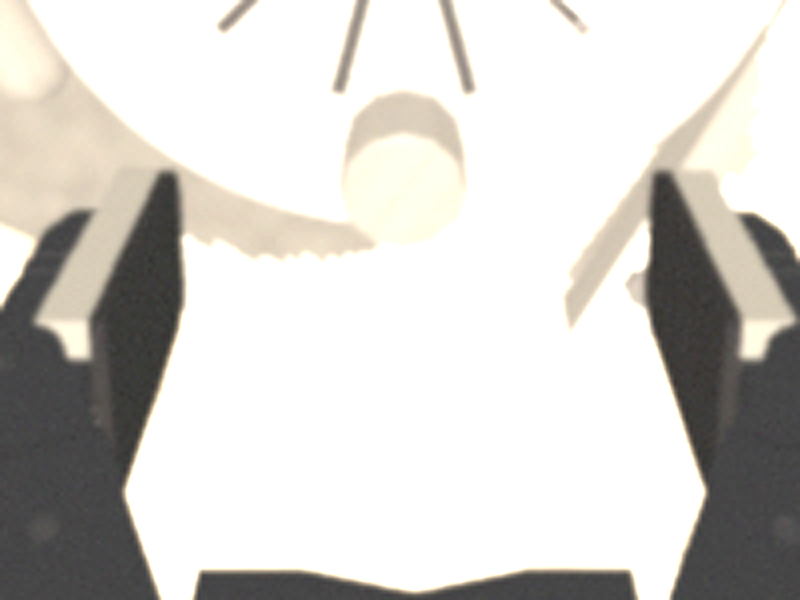

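```bash
python3 - <<'E'
from h import *
s=st(); sc=get_image("scene")
Rt=Ro.from_euler('xyz',s["tool_rot"]).as_matrix()
w=s["width"]/2
F=7; x0,y0=250,165
im=cv2.convertScaleAbs(cv2.resize(sc["color"][y0:y0+75,x0:x0+100],None,fx=F,fy=F,interpolation=cv2.INTER_CUBIC),alpha=1.6,beta=20)
for q,c in (([0,0,0],(0,0,255)),([w,-5,11],(0,255,0)),([-w,-5,11],(0,255,0)),([w,-27,11],(255,0,0)),([-w,-27,11],(255,0,0))):
    u=proj(sc,Rt@np.array(q)+s["eef_pos"]); cv2.circle(im,(int((u[0]-x0+.5)*F),int((u[1]-y0+.5)*F)),4,c,-1)
cv2.imwrite("pics/sc4.png",im)
E
```

```text
{'clock': 6.2, 'eef_pos': [527.649, -203.173, 25.947], 'tool_rot': [-1.572, -0.001, 0.557], 'force': [-0.769, 0.112, -0.721], 'width': 51.584}
```

View pics/sc4.png

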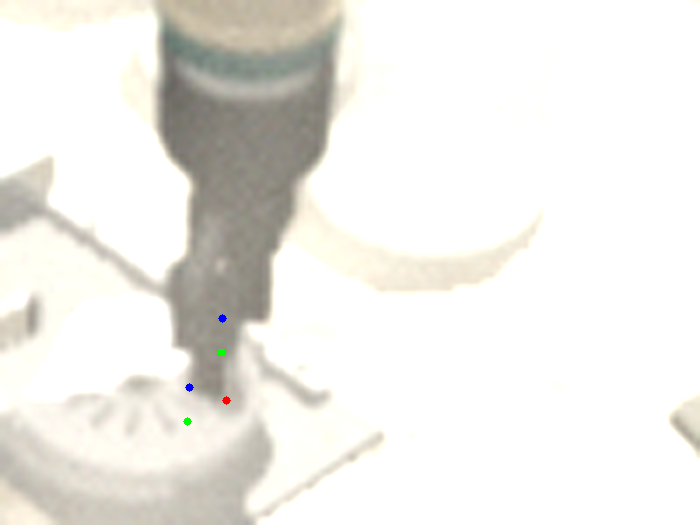

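```bash
python3 - <<'E'
from h import *
s=st(); sc=get_image("scene")
F=9; x0,y0=260,190
im=cv2.convertScaleAbs(cv2.resize(sc["color"][y0:y0+50,x0:x0+60],None,fx=F,fy=F,interpolation=cv2.INTER_CUBIC),alpha=1.,beta=0)
cv2.imwrite("pics/sc5.png",im)
w=s["width"]/2;Rt=Ro.from_euler('xyz',s["tool_rot"]).as_matrix()
for q in ([0,0,0],[w,-5,11],[-w,-5,11],[w,-27,11],[-w,-27,11],[-w-14,-5,11],[w+14,-5,11]):
    u=proj(sc,Rt@np.array(q)+s["eef_pos"]); print(q,((u-[x0,y0]+.5)*F).round())
E
```

```text
{'clock': 6.25, 'eef_pos': [527.43, -203.128, 25.745], 'tool_rot': [-1.572, -0.001, 0.557], 'force': [0.998, -0.14, 0.003], 'width': 44.014}
[0, 0, 0] [200. 290.]
[22.00680676909658, -5, 11] [191. 236.]
[-22.00680676909658, -5, 11] [154. 311.]
[22.00680676909658, -27, 11] [193. 191.]
[-22.00680676909658, -27, 11] [156. 266.]
[-36.006806769096585, -5, 11] [142. 336.]
[36.006806769096585, -5, 11] [202. 212.]
```

View pics/sc5.png

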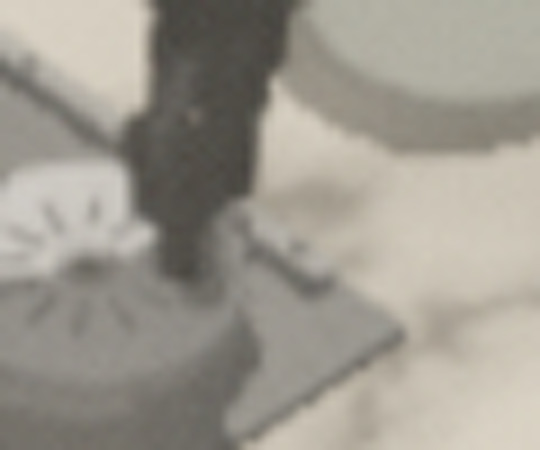

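>>> step_arm --moves "0 0 0 0 0 0 0.25; 0 0 0 0 0 0 0.25; 0 0 0 0 0 0 0.25; 0 0 0 0 0 0 0.25"

```text
clock: 6.7
eef_pos: [526.8, -203.0, 24.7]
tool_rot: [-1.571, 0.0, 0.557]
force: [-0.3, 0.4, -0.1]
width: 21.1
```

```bash
python3 - <<'E'
from h import *
s=st(); p=wrist("w5"); sc=get_image("scene")
F=9; x0,y0=260,190
cv2.imwrite("pics/sc6.png",np.hstack([cv2.resize(sc["color"][y0:y0+50,x0:x0+40],None,fx=F,fy=F,interpolation=cv2.INTER_CUBIC), cv2.convertScaleAbs(cv2.resize(p["color"][200:300,200:300],(430,450),interpolation=cv2.INTER_CUBIC),alpha=1.8,beta=20)]))
E
```

```text
{'clock': 6.7, 'eef_pos': [526.798, -202.99, 24.719], 'tool_rot': [-1.571, 0.0, 0.557], 'force': [-0.316, 0.381, -0.117], 'width': 21.135}
```

View pics/sc6.png

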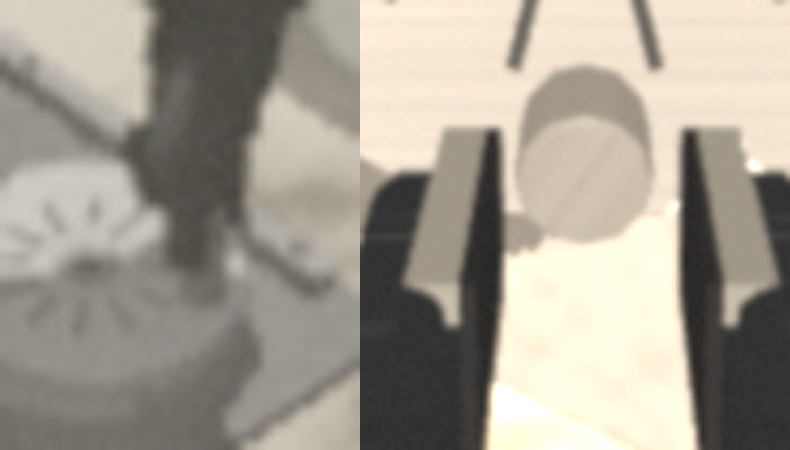

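>>> step_arm --moves "0 0 0 0 0 0 0.1; 0 0 0 0 0 0 0; 0 0 0 0 0 0 0"

```text
clock: 7.1
eef_pos: [526.8, -203.0, 24.8]
tool_rot: [-1.571, 0.0, 0.557]
force: [-0.1, -0.3, -0.1]
width: -0.2
```

```bash
python3 - <<'E'
from h import *
s=st(); p=wrist("w6"); sc=get_image("scene")
F=9; x0,y0=260,190
cv2.imwrite("pics/sc7.png",np.hstack([cv2.resize(sc["color"][y0:y0+50,x0:x0+40],None,fx=F,fy=F,interpolation=cv2.INTER_CUBIC), cv2.convertScaleAbs(cv2.resize(p["color"][200:300,200:300],(430,450),interpolation=cv2.INTER_CUBIC),alpha=1.8,beta=20)]))
E
```

```text
{'clock': 7.1, 'eef_pos': [526.832, -202.985, 24.777], 'tool_rot': [-1.571, 0.0, 0.557], 'force': [-0.136, -0.283, -0.093], 'width': -0.182}
```

View pics/sc7.png

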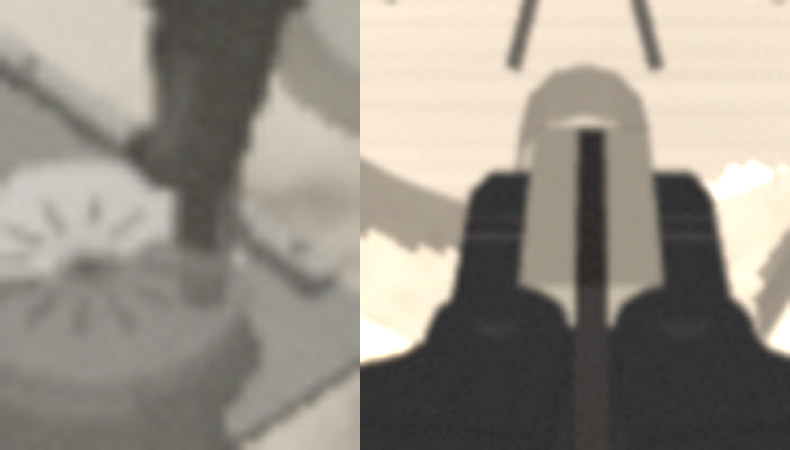

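>>> step_arm --moves "0 0 0 0 0 0 0.5; 0 0 0 0 0 0 0.5; 0 0 0 0 0 0 0.5; 0 0 0 0 0 0 0.5; 0 0.17 0 0 0 0 0.5; 0 0.17 0 0 0 0 0.5; 0 0 0 0 0 0 0.4; 0 0 0 0 0 0 0.3; 0 0 0 0 0 0 0.2; 0 0 0 0 0 0 0; 0 0 0 0 0 0 0"

```text
clock: 8.3
eef_pos: [526.8, -203.1, 7.9]
tool_rot: [-1.571, 0.0, 0.557]
force: [-1.2, -0.4, -0.9]
width: 15.3
```

```bash
python3 - <<'E'
from h import *
s=st(); p=wrist("w7"); sc=get_image("scene")
F=9; x0,y0=260,190
cv2.imwrite("pics/sc8.png",np.hstack([cv2.resize(sc["color"][y0:y0+50,x0:x0+40],None,fx=F,fy=F,interpolation=cv2.INTER_CUBIC), cv2.convertScaleAbs(cv2.resize(p["color"][200:300,200:300],(430,450),interpolation=cv2.INTER_CUBIC),alpha=1.8,beta=20)]))
E
```

```text
{'clock': 8.3, 'eef_pos': [526.77, -203.068, 7.871], 'tool_rot': [-1.571, 0.0, 0.557], 'force': [-1.202, -0.431, -0.914], 'width': 15.311}
```

View pics/sc8.png

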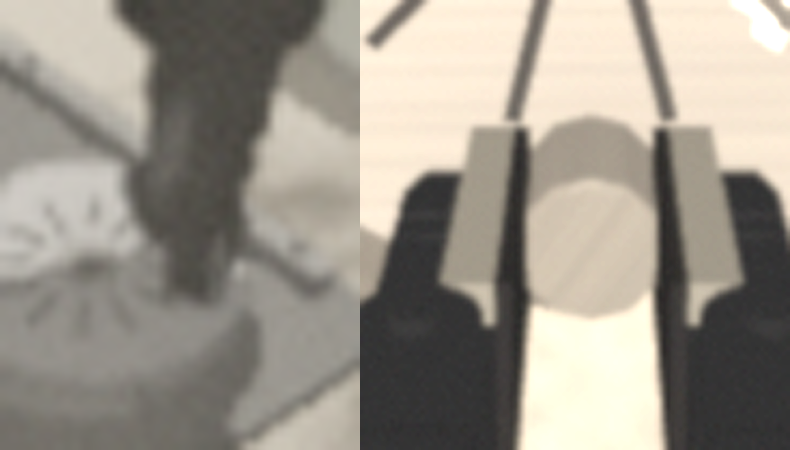

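>>> step_arm --moves "0 0 0 0 0 0 0; -0.097 0 0.005 0 0.9 0 0; -0.097 0 0.005 0 0.9 0 0; -0.097 0 0.005 0 0.9 0 0; -0.097 0 0.005 0 0.9 0 0; -0.097 0 0.005 0 0.9 0 0; 0 0 0 0 0 0 0; 0 0 0 0 0 0 0; 0 0 0 0 0 0 0"

```text
clock: 9.3
eef_pos: [503.9, -209.8, 7.9]
tool_rot: [-1.571, -0.0, 0.019]
force: [-1.3, 0.7, -0.3]
width: 14.9
```

```bash
python3 - <<'E'
from h import *
s=st(); p=wrist("w8")
E
```

```text
{'clock': 9.3, 'eef_pos': [503.936, -209.782, 7.878], 'tool_rot': [-1.571, -0.0, 0.019], 'force': [-1.334, 0.656, -0.334], 'width': 14.853}
```

View pics/w8.png

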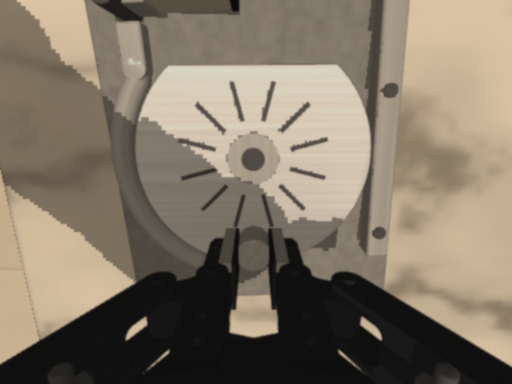

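>>> step_arm --moves "-0.097 0 0.005 0 0.9 0 0; -0.097 0 0.005 0 0.9 0 0; -0.097 0 0.005 0 0.9 0 0; -0.097 0 0.005 0 0.9 0 0; -0.097 0 0.005 0 0.9 0 0; -0.097 0 0.005 0 0.9 0 0; -0.097 0 0.005 0 0.9 0 0; -0.097 0 0.005 0 0.9 0 0; -0.097 0 0.005 0 0.9 0 0; -0.097 0 0.005 0 0.9 0 0; -0.097 0 0.005 0 0.9 0 0; -0.097 0 0.005 0 0.9 0 0; -0.097 0 0.005 0 0.9 0 0; -0.097 0 0.005 0 0.9 0 0; 0 0 0 0 0 0 0; 0 0 0 0 0 0 0; 0 0 0 0 0 0 0"

```text
clock: 11.05
eef_pos: [458.5, -168.2, 7.8]
tool_rot: [-1.57, 0.001, -1.493]
force: [1.8, 1.4, 1.4]
width: 14.6
```

```bash
python3 - <<'E'
from h import *
s=st(); print(s["qpos"].round(2) if hasattr(s["qpos"],"round") else s["qpos"]); p=wrist("w9")
import pickle; pickle.dump(p,open("w9.pkl","wb"))
E
```

```text
{'clock': 11.05, 'eef_pos': [458.542, -168.224, 7.835], 'tool_rot': [-1.57, 0.001, -1.493], 'force': [1.817, 1.431, 1.415], 'width': 14.571}
[-0.09  0.85  0.6   2.12 -1.05  0.51 -0.17]
```

View pics/w9.png

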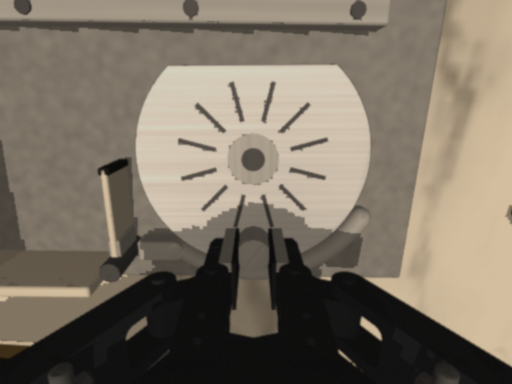

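>>> step_arm --moves "0 0 0.1 0 0 0 0; 0 0 0.1 0 0 0 0; 0 0 0.1 0 0 0 0; 0 0 0.03 0 0 0 0; 0 0 0 0 0 0 0; 0 0 0 0 0 0 0; 0 0 0 0 0 0 0"

```text
clock: 11.8
eef_pos: [475.1, -167.3, 7.9]
tool_rot: [-1.57, -0.001, -1.495]
force: [1.3, 0.0, 1.5]
width: 14.7
```

```bash
python3 - <<'E'
from h import *
s=st(); print(np.round(s["qpos"],2)); p=wrist("w10")
cv2.imwrite("pics/w10z.png",cv2.resize(p["color"][0:120,60:400],None,fx=2.3,fy=2.3,interpolation=cv2.INTER_CUBIC))
E
```

```text
{'clock': 11.8, 'eef_pos': [475.069, -167.322, 7.853], 'tool_rot': [-1.57, -0.001, -1.495], 'force': [1.325, 0.038, 1.495], 'width': 14.654}
[-0.11  0.86  0.62  2.08 -1.03  0.54 -0.22]
```

View pics/w10z.png

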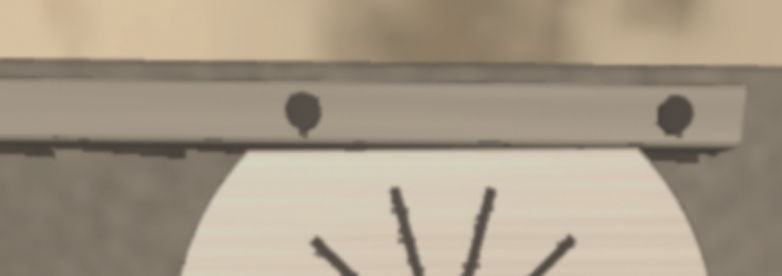

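>>> step_arm --moves "0 0 0.03 0 0 0 0; 0 0 0.02 0 0 0 0; 0 0 0 0 0 0 0; 0 0 0 0 0 0 0; 0 0 0 0 0 0 0"

```text
clock: 12.35
eef_pos: [475.2, -167.0, 7.8]
tool_rot: [-1.573, 0.001, -1.496]
force: [-3.7, 0.4, 5.5]
width: 14.8
```

```bash
python3 - <<'E'
from h import *
s=st(); print(np.round(s["qpos"],2)); p=wrist("w11")
cv2.imwrite("pics/w11z.png",cv2.resize(p["color"][0:120,60:400],None,fx=2.3,fy=2.3,interpolation=cv2.INTER_CUBIC))
E
```

```text
{'clock': 12.35, 'eef_pos': [475.201, -166.968, 7.775], 'tool_rot': [-1.573, 0.001, -1.496], 'force': [-3.689, 0.399, 5.487], 'width': 14.818}
[-0.11  0.86  0.62  2.08 -1.02  0.55 -0.22]
```

View pics/w11z.png

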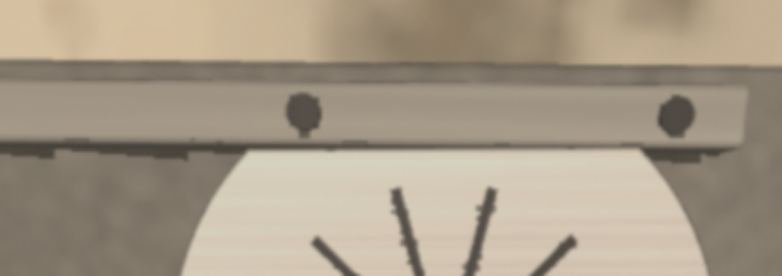

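>>> step_arm --moves "-0.2 0 0 0 0 0 0; -0.3 0 0 0 0 0 0; -0.3 0 0 0 0 0 0; 0 0 0 0 0 0 0; 0 0 0 0 0 0 0; 0 0 0 0 0 0 0"

```text
clock: 13.0
eef_pos: [472.7, -123.3, 7.8]
tool_rot: [-1.573, 0.005, -1.493]
force: [-4.5, 1.9, 7.6]
width: 14.8
```

```bash
python3 - <<'E'
from h import *
s=st(); print(np.round(s["qpos"],3)); p=wrist("w12")
E
```

```text
{'clock': 13.0, 'eef_pos': [472.707, -123.251, 7.759], 'tool_rot': [-1.573, 0.005, -1.493], 'force': [-4.454, 1.856, 7.626], 'width': 14.811}
[-0.179  0.845  0.592  2.115 -1.038  0.512 -0.274]
```

View pics/w12.png

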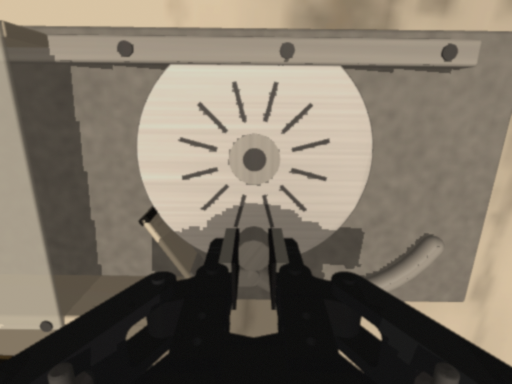

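>>> step_arm --moves "-0.25 0 0 0 0 0 0; -0.25 0 0 0 0 0 0; -0.25 0 0 0 0 0 0; -0.15 0 0 0 0 0 0; 0 0 0 0 0 0 0; 0 0 0 0 0 0 0; 0 0 0 0 0 0 0"

```text
clock: 13.75
eef_pos: [469.8, -79.1, 7.8]
tool_rot: [-1.572, 0.004, -1.493]
force: [-3.5, 2.4, 7.7]
width: 14.8
```

```bash
python3 - <<'E'
from h import *
s=st(); print(np.round(s["qpos"],3)); p=wrist("w13"); sc=get_image("scene")
cv2.imwrite("pics/sc13.png",cv2.resize(sc["color"][130:260,170:330],None,fx=4.5,fy=4.5,interpolation=cv2.INTER_CUBIC))
E
```

```text
{'clock': 13.75, 'eef_pos': [469.849, -79.12, 7.795], 'tool_rot': [-1.572, 0.004, -1.493], 'force': [-3.536, 2.427, 7.655], 'width': 14.814}
[-0.253  0.829  0.562  2.148 -1.05   0.475 -0.345]
```

View pics/w13.png

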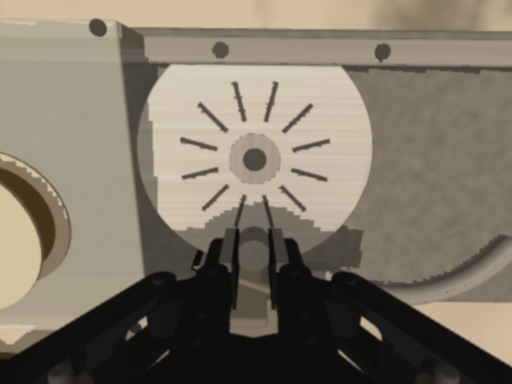

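View pics/sc13.png

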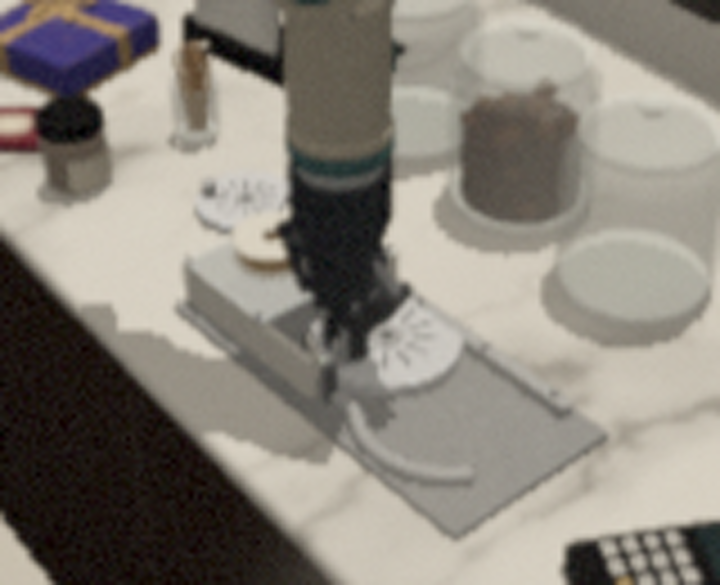

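>>> step_arm --moves "0 0 0 0 0 0 0.3; 0 0 0 0 0 0 0.3; 0 0 0 0 0 0 0.3; 0 0 0 0 0 0 0.3; 0 -0.3 0 0 0 0 0.3; 0 -0.5 0 0 0 0 0.3; 0 -0.8 0 0 0 0 0.3; 0 -0.3 0 0 0 0 0.3; 0 0 0 0 0 0 0.3; 0 0 0 0 0 0 0.3"

```text
clock: 14.85
eef_pos: [470.7, -81.7, 102.6]
tool_rot: [-1.571, 0.0, -1.495]
force: [0.6, 0.6, 0.2]
width: 25.6
```

```bash
python3 - <<'E'
from h import *
s=st(); print(np.round(s["qpos"],3)); p=wrist("w14"); sc=get_image("scene")
cv2.imwrite("pics/sc14.png",cv2.resize(sc["color"][130:260,170:330],None,fx=4.5,fy=4.5,interpolation=cv2.INTER_CUBIC))
E
```

```text
{'clock': 14.85, 'eef_pos': [470.725, -81.686, 102.573], 'tool_rot': [-1.571, 0.0, -1.495], 'force': [0.583, 0.615, 0.216], 'width': 25.555}
[-0.396  0.698  0.792  2.104 -0.817  0.679 -0.539]
```

View pics/w14.png

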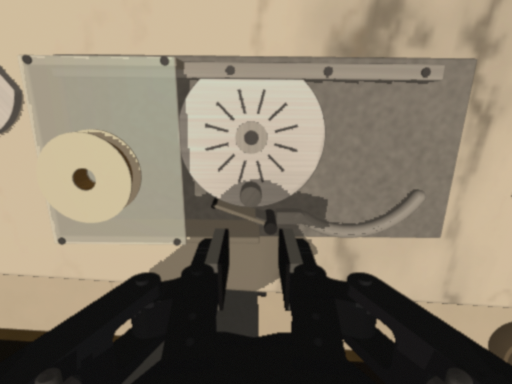

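View pics/sc14.png

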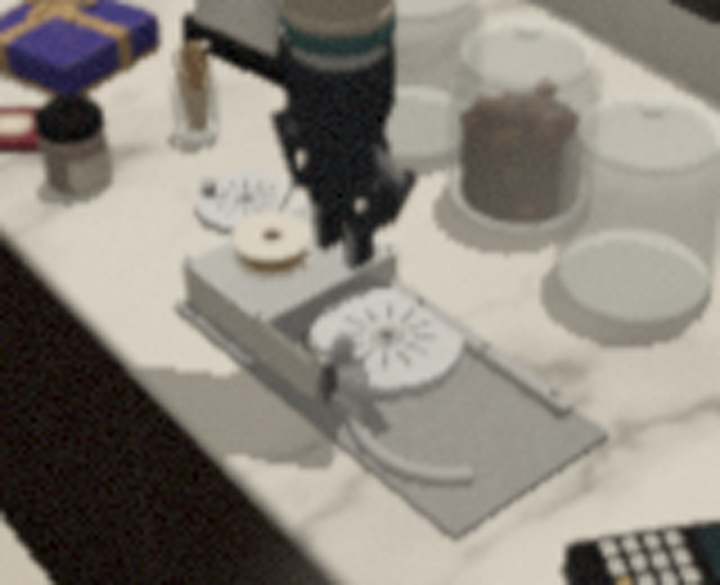

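```bash
python3 - <<'E'
from fit import *
s=st();p=wrist(); q=[502.4,-164.,.075]
for uv,z in (((251.3,137.5),22),((251,190),40),((200,80),22),((303,81),22),((440,80),20),((190,77),20)): X=ray(p,*uv,z);print(X.round(1),tojig(q,X).round(1))
t=P(q,[12,-5,0]);print(t)
plan([t[0],t[1],70],.075)
E
```

```text
{'clock': 14.95, 'eef_pos': [470.036, -81.765, 101.916], 'tool_rot': [-1.572, 0.001, -1.495], 'force': [0.202, 0.409, 0.503], 'width': 25.745}
[512.4 -76.   22. ] [16.6 87. ]
[473.9 -78.8  40. ] [-22.1  87.1]
[553.  -33.7  22. ] [ 60.2 126.2]
[ 558.2 -112.2   22. ] [59.5 47.5]
[ 567.1 -217.4   20. ] [ 60.5 -58.1]
[554.6 -25.6  20. ] [ 62.5 134.1]
[ 514.74091435 -168.0867876     0.        ]
14 rows, dist 102.2 dyaw 1.57
0.128 0.045 0.054 0 -0.935 0; 0.133 0.045 0.040 0 -0.935 0; 0.137 0.045 0.025 0 -0.935 0; 0.138 0.045 0.009 0 -0.935 0; 0.139 0.045 -0.006 0 -0.935 0; 0.137 0.045 -0.022 0 -0.935 0; 0.134 0.045 -0.037 0 -0.935 0; 0.129 0.045 -0.052 0 -0.935 0; 0.122 0.045 -0.066 0 -0.935 0; 0.114 0.045 -0.079 0 -0.935 0; 0.105 0.045 -0.091 0 -0.935 0; 0.094 0.045 -0.102 0 -0.935 0; 0.082 0.045 -0.112 0 -0.935 0; 0.069 0.045 -0.121 0 -0.935 0
```

>>> step_arm --moves "0.13 0.04 0.05 0 -0.93 0 0; 0.13 0.04 0.04 0 -0.93 0 0; 0.14 0.04 0.03 0 -0.93 0 0; 0.14 0.04 0.01 0 -0.93 0 0; 0.14 0.04 -0.01 0 -0.93 0 0; 0.14 0.04 -0.02 0 -0.93 0 0; 0.13 0.04 -0.04 0 -0.93 0 0; 0.13 0.04 -0.05 0 -0.93 0 0; 0.12 0.04 -0.07 0 -0.94 0 0; 0.11 0.04 -0.08 0 -0.94 0 0; 0.11 0.04 -0.09 0 -0.94 0 0; 0.09 0.04 -0.1 0 -0.94 0 0; 0.08 0.04 -0.11 0 -0.94 0 0; 0.07 0.04 -0.12 0 -0.94 0 0; 0 0 0 0 0 0 0; 0 0 0 0 0 0 0; 0 0 0 0 0 0 0"

```text
clock: 16.7
eef_pos: [514.5, -168.1, 74.4]
tool_rot: [-1.57, 0.001, 0.073]
force: [0.3, -0.8, -0.2]
width: -0.1
```

```bash
python3 - <<'E'
from fit import *
s=st();p=wrist("w15");print(np.round(s["qpos"],2),tojig([502.4,-164.,.075],s["eef_pos"]))
E
```

```text
{'clock': 16.7, 'eef_pos': [514.5, -168.058, 74.411], 'tool_rot': [-1.57, 0.001, 0.073], 'force': [0.28, -0.753, -0.227], 'width': -0.075}
[ 0.06  0.69  0.32  1.95 -0.38  0.56  0.71] [11.76220581 -4.95322518]
```

View pics/w15.png

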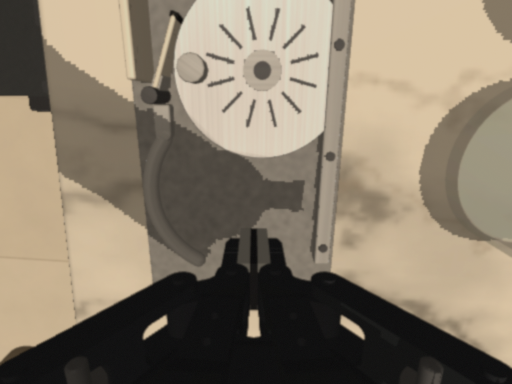

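>>> step_arm --moves "0 0.5 0 0 0 0 0; 0 0.5 0 0 0 0 0; 0 0.4 0 0 0 0 0; 0 0 0 0 0 0 0; 0 0.08 0 0 0 0 0; 0 0.06 0 0 0 0 0; 0 0 0 0 0 0 0; 0 0 0 0 0 0 0"

```text
clock: 17.55
eef_pos: [515.5, -168.7, -1.6]
tool_rot: [-1.571, -0.001, 0.074]
force: [0.5, 0.2, -0.0]
width: -0.2
```

```bash
python3 - <<'E'
from fit import *
s=st();p=wrist("w16");sc=get_image("scene")
F=8; x0,y0=240,185
cv2.imwrite("pics/sc16.png",cv2.resize(sc["color"][y0:y0+65,x0:x0+80],None,fx=F,fy=F,interpolation=cv2.INTER_CUBIC))
Rt=Ro.from_euler('xyz',s["tool_rot"]).as_matrix()
for y in (0,-10,-20): print(y,((proj(sc,Rt@np.array([0,y,0])+s["eef_pos"])-[x0,y0]+.5)*F).round())
E
```

```text
{'clock': 17.55, 'eef_pos': [515.452, -168.677, -1.558], 'tool_rot': [-1.571, -0.001, 0.074], 'force': [0.46, 0.22, -0.012], 'width': -0.201}
0 [261. 313.]
-10 [262. 295.]
-20 [263. 278.]
```

View pics/w16.png

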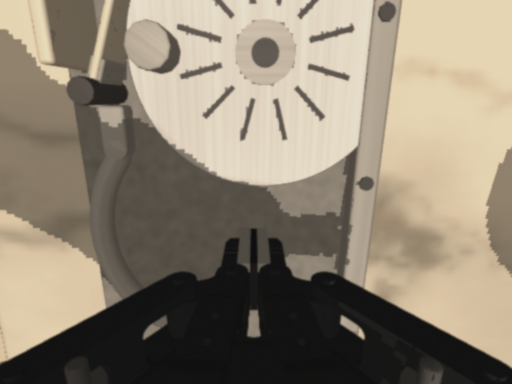

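View pics/sc16.png

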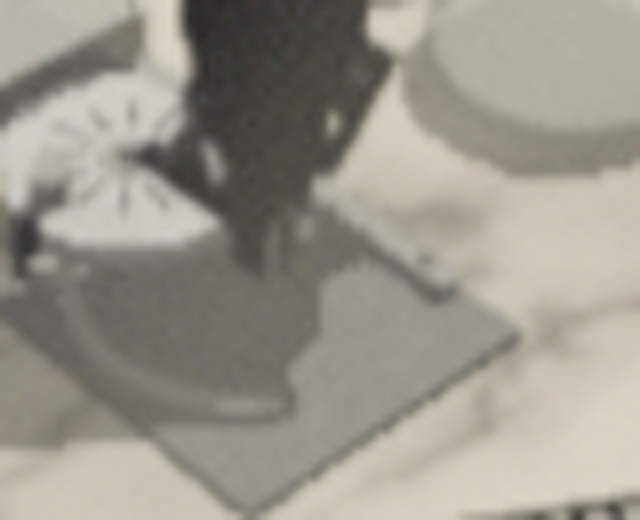

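>>> step_arm --moves "0 0.05 0 0 0 0 0; 0 0.05 0 0 0 0 0; 0 0 0 0 0 0 0; 0 0 0 0 0 0 0"

```text
clock: 18.05
eef_pos: [514.8, -168.6, -7.4]
tool_rot: [-1.571, 0.0, 0.074]
force: [0.1, 1.0, 0.8]
width: 0.6
```

>>> step_arm --moves "0 0 0.3 0 0 0 0; 0 0 0.25 0 0 0 0; 0 0 0.25 0 0 0 0; 0 0 0.25 0 0 0 0; 0 0 0 0 0 0 0; 0 0 0 0 0 0 0; 0 0 0 0 0 0 0"

```text
clock: 18.75
eef_pos: [511.1, -116.6, -7.1]
tool_rot: [-1.571, -0.0, 0.074]
force: [0.3, -0.0, -0.1]
width: -0.1
```

```bash
python3 - <<'E'
from fit import *
s=st();p=wrist("w17");print(np.round(s["qpos"],2),tojig([502.4,-164.,.075],s["eef_pos"]))
E
```

```text
{'clock': 18.75, 'eef_pos': [511.088, -116.578, -7.137], 'tool_rot': [-1.571, -0.0, 0.074], 'force': [0.292, -0.028, -0.121], 'width': -0.089}
[ 0.03  0.81  0.22  2.02 -0.47  0.36  0.7 ] [12.21651037 46.6373194 ]
```

View pics/w17.png

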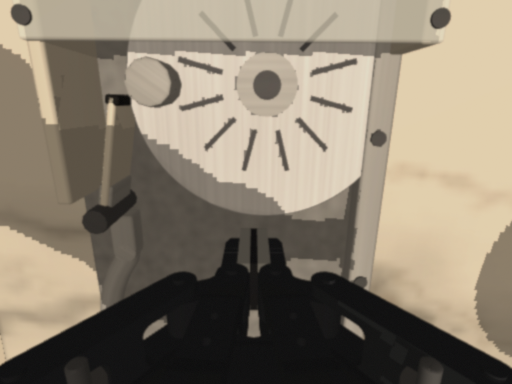

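```bash
python3 - <<'E'
from fit import *
s=st();p=wrist()
for u,v,z in ((266.5,84,22),(266,214,22)): print(tojig([502.4,-164.,.075],ray(p,u,v,z)))
E
```

```text
{'clock': 18.8, 'eef_pos': [511.049, -116.771, -7.167], 'tool_rot': [-1.571, 0.0, 0.074], 'force': [-0.365, -0.522, 0.477], 'width': -0.043}
[ 17.60424734 126.31455401]
[18.04755503 67.37952642]
```

>>> step_arm --moves "0 0 0.1 0 0 0 0; 0 0 0.1 0 0 0 0; 0 0 0.1 0 0 0 0; 0 0 0.1 0 0 0 0; 0 0 0.1 0 0 0 0; 0 0 0.1 0 0 0 0; 0 0 0 0 0 0 0; 0 0 0 0 0 0 0"

```text
clock: 19.65
eef_pos: [508.8, -85.9, -7.2]
tool_rot: [-1.57, 0.0, 0.075]
force: [-1.2, 0.1, 1.4]
width: -0.2
```

```bash
python3 - <<'E'
from fit import *
s=st();p=wrist("w18");print(np.round(s["qpos"],2),tojig([502.4,-164.,.075],s["eef_pos"]))
E
```

```text
{'clock': 19.65, 'eef_pos': [508.761, -85.864, -7.244], 'tool_rot': [-1.57, 0.0, 0.075], 'force': [-1.194, 0.073, 1.402], 'width': -0.162}
[-0.03  0.81  0.22  2.04 -0.49  0.34  0.66] [12.19746625 77.43935065]
```

View pics/w18.png

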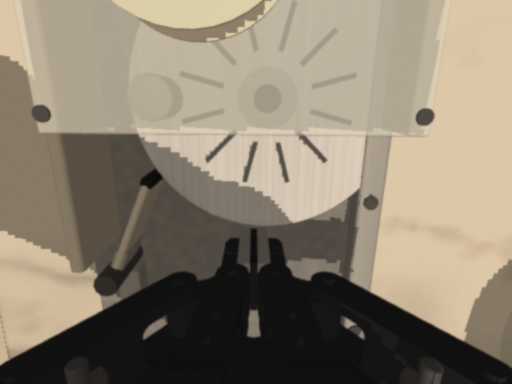

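>>> step_arm --moves "0 0 0.08 0 0 0 0; 0 0 0.08 0 0 0 0; 0 0 0.08 0 0 0 0; 0 0 0.08 0 0 0 0; 0 0 0.08 0 0 0 0; 0 0 0 0 0 0 0; 0 0 0 0 0 0 0; 0 0 0 0 0 0 0"

```text
clock: 20.5
eef_pos: [507.3, -66.3, -7.2]
tool_rot: [-1.571, 0.0, 0.074]
force: [0.5, -0.0, 0.2]
width: 0.3
```

```bash
python3 - <<'E'
from fit import *
s=st();p=wrist("w19");print(tojig([502.4,-164.,.075],s["eef_pos"]))
import pickle; o=cv2.imread("pics/w19.png")
for u,v,z in ((267,98,22),): print(tojig([502.4,-164.,.075],ray(p,u,v,z)))
E
```

```text
{'clock': 20.5, 'eef_pos': [507.311, -66.345, -7.211], 'tool_rot': [-1.571, 0.0, 0.074], 'force': [0.485, -0.044, 0.187], 'width': 0.27}
[12.21454635 97.01248475]
[ 17.88401432 171.19647829]
```

View pics/w19.png

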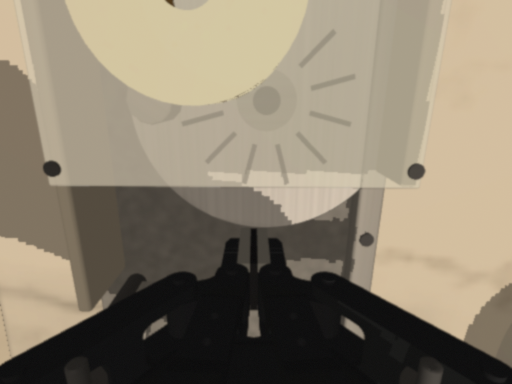

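>>> step_arm --moves "0 0 -0.06 0 0 0 0; 0 -0.3 0 0 0 0 0; 0 -0.6 0 0 0 0 0; 0 -0.9 0 0 0 0 0; 0 -0.9 -0.3 0 0 0 0; 0 -0.6 -0.6 0 0 0 0; 0 0 -0.6 0 0 0 0; 0 0 0 0 0 0 0; 0 0 0 0 0 0 0; 0 0 0 0 0 0 0"

```text
clock: 21.55
eef_pos: [512.6, -143.0, 157.1]
tool_rot: [-1.569, 0.002, 0.075]
force: [0.6, 0.2, 0.9]
width: 0.1
```

```bash
python3 - <<'E'
from fit import *
s=st();p=wrist("w20");sc=get_image("scene")
cv2.imwrite("pics/sc20.png",cv2.resize(sc["color"][130:260,170:330],None,fx=4.5,fy=4.5,interpolation=cv2.INTER_CUBIC))
for k in ("plate","gate_leaf","spool"): print(k,[(tojig([502.4,-164,.075],r["position"]).round(1),np.round(r["position"]),round(r["conf"],2)) for r in nets.place_of(p,k)][:3])
E
```

```text
{'clock': 21.55, 'eef_pos': [512.556, -143.006, 157.135], 'tool_rot': [-1.569, 0.002, 0.075], 'force': [0.566, 0.23, 0.873], 'width': 0.116}
plate []
gate_leaf [(array([-25.6,  70.1]), array([472., -96.,  26.]), 0.8)]
spool []
```

View pics/w20.png

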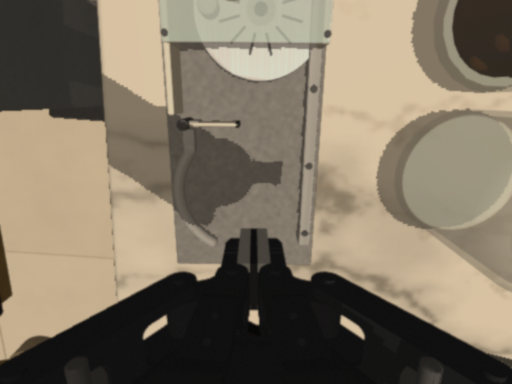

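View pics/sc20.png

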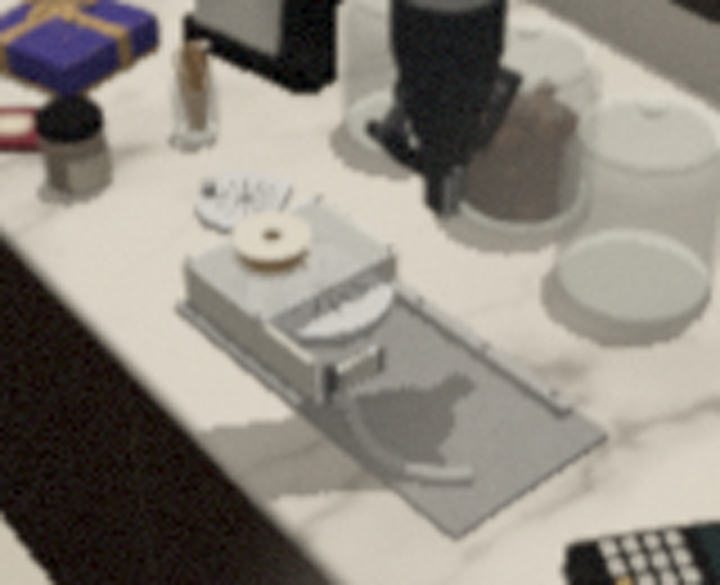

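>>> step_arm --moves "0 -0.5 0.8 0 0 0 0; 0 -0.5 0.9 0 0 0 0; 0 0 0.8 0 0 0 0; 0 0 0 0 0 0 0; 0 0 0 0 0 0 0; 0 0 0 0 0 0 0; 0 0 0 0 0 0 0"

```text
clock: 22.5
eef_pos: [503.9, -22.4, 206.9]
tool_rot: [-1.572, 0.0, 0.072]
force: [-0.6, -0.6, -1.3]
width: 0.0
```

```bash
python3 - <<'E'
from fit import *
s=st();p=wrist("w21")
cv2.imwrite("pics/w21z.png",cv2.resize(p["color"][0:250,130:380],None,fx=2.4,fy=2.4,interpolation=cv2.INTER_CUBIC))
import pickle; pickle.dump(p,open("w21.pkl","wb"))
E
```

```text
{'clock': 22.5, 'eef_pos': [503.867, -22.373, 206.928], 'tool_rot': [-1.572, 0.0, 0.072], 'force': [-0.565, -0.625, -1.254], 'width': 0.002}
```

View pics/w21z.png

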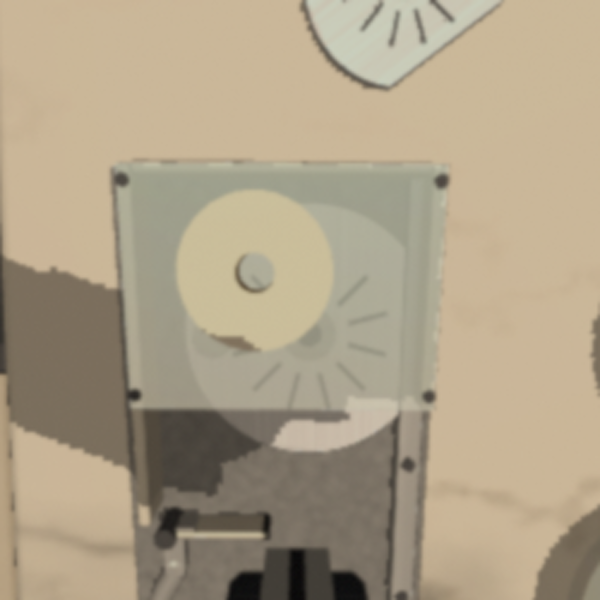

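```bash
python3 - <<'E'
from fit import *
import pickle; p=pickle.load(open("w21.pkl","rb")); q=[502.4,-164,.075]
Z=lambda x,y:(130+x/2.4,y/2.4)
a=[tojig(q,ray(p,*Z(*u),z)) for u,z in (((310,331),22),((405,245),22),((400,410),22),((312,452),22),((170,525),35),((268,525),35))]
print(np.round(a,1), "flat tilt",np.arctan2(-(a[1]-a[2])[0],(a[1]-a[2])[1]),"gate",np.arctan2(*(a[5]-a[4])[::-1]))
sc=get_image("scene")
for k in ("spread","bell","spool"): print(k,[np.round(r["position"]) for r in nets.place_of(sc,k)][:2])
ctrl.finish_job()
E
```

```text
[[ 18.6 171.6]
 [ 62.7 211.2]
 [ 63.4 132.6]
 [ 19.8 110.9]
 [-51.5  76.8]
 [ -2.4  76.7]] flat tilt 0.009113289720751866 gate -0.0026772891107645623
spread [array([439., 291.,   1.])]
bell [array([ 433., -417.,   -1.]), array([474., -97.,  24.])]
spool [array([481.,  40.,  47.])]
the job is handed in; nothing more can be done
```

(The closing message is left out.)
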